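# Load the spice rack and lock it with the dovetailed keeper

## Robot

A 6-joint arm with a two-finger parallel gripper is mounted at the origin on a cart in front of the work surface, level with it; the furniture and walls round the work are solid. World frame = base frame: x ahead of the robot, y to its left, z up, the work surface at z = 0. Lengths are in mm, angles in rad, forces in N, time in s.
With the tool pointing down it reaches from about 350 to 975 mm from the base axis. Payload 7.1 kg.
Tool frame: the origin (TCP) lies on the front face of the gripper's body, between the roots of the fingers; the fingertips stand 80 mm ahead of it and the grasp point (between the pads) lies 61 mm ahead of it; z points along the fingers, y is the line along which they close (so a half turn about z gives the same grasp; the last joint's range is limited). The gripper opens to 88 mm and grips with 3 to 60 N. Pads are 20 mm wide; open, the fingers measure 115 mm over their backs; the gripper's body (75 mm by 178 mm) begins 61 mm behind the grasp point.
Start: joints at [-1.146, 0.423, 1.63, -0, 1.089, -0.019], TCP at [268.374, -564.43, 302.675] pointing down, gripper open.
Joint ranges: [-3, 3], [-0.9, 2.11], [0.09, 2.58], [-1.31, 4.45], [0.11, 2.69], [-2.54, 2.54]. Speed limits (rad/s): [2.39, 2.39, 3.01, 3.14, 3.14, 3.14].

## Interface

Orientations are given as a rotation vector (axis times angle).
In Python, from workcell import readout, vision, close_job gives the robot as it stands.
- The arm moves only by the tool servo_tool, never from a script. Its argument "plan" is a list that holds one entry, the list of rows, each a list of 7 numbers: the gripper command: -1 is fully open, 1 is shut, values between are in proportion, then the shift along the world's x, y, z in units of 40 mm (1.0 is 40 mm), then the turn, a rotation vector about the world's x, y, z in units of 5 degrees (1.0 is 5 degrees). A call has 1 to 5 rows; each row shifts and turns the commanded pose from where the row before left it; what a row does not reach is not made up. A row lasts 1/12 s, in which the tool goes at most 41.7 mm and 7.16 degrees, less where a joint would pass 70% of its speed; a pose out of reach is approached as far as the arm can. A call is refused whole if a number of a shift passes 1 or a number of a turn 1, either way. A call with a gripper value outside its range is refused whole. The fingers move at their own pace and stop on an object; the grip force is fixed at half the most. Time passes only in rows, so rows that do not move let the fingers close. It gives the time, the measured TCP pose, the force, the opening and the grip force at its end, in the units of the state.
- readout.get_obs(): the state, without advancing time (a new reading comes with each control period).
- vision.get_image(name): name is "scene" or "top"; returns the picture (480x640x3 uint8, red, green, blue); there is no depth.
- vision.camera_params(name): a dict with "fx", "fy", "cx", "cy" (pixels), "D" ([k1, k2, p1, p2, k3] as OpenCV has them; the pictures are not rectified), "rvec" (rotation vector, rad) and "tvec" (3), from world to camera coordinates, as OpenCV has them. Camera axes: x right, y down, z forward; pixel columns grow to the right and rows downward; lengths in mm; the calibration is good to about 2 mm. A picture is of the moment at which its call begins. camera_params takes no time and is no camera call.
- close_job(): hands the job in; it is judged then, once.
The state is a dict: "t": time; "qpos": joint angles; "qvel": joint speeds; "joint_torque": joint torques, N m; "ee_pos": TCP position; "orientation": TCP orientation; "ft_force": force on the tool from outside, world axes, zero at the start; "moment": the same for the moment, N m; "width": finger opening in mm; "grasp_force": force on a finger pad.
Only numpy, scipy, OpenCV 4.12 (cv2) and the standard library are available. Lean on these libraries where they do the work, as an engineer would, in place of code of your own. Each camera call takes 0.05 s, during which the arm holds its last target. There are 200 camera calls.

## Task

Stand every spice jar that is on the worktop upright in a pocket of the rack (any pocket, one jar each), turned so that its orange stripe faces squarely the black reader block behind the pockets. Once all the jars are in, enter the keeper's brass dovetail foot at the open right-hand end of the rack's tapered way and slide it to the left until it wedges tight, so that its fence stands in front of the jars. Leave the mug, the lemon and the garlic where they are.

Things in the scene. Friction and masses are not known exactly. Their poses are not given: they have to be found in the camera images.
- rack: Fixed wooden rack. Origin under its 8 mm base plate, on the worktop (plate x -72 to +88, y -150 to +150 mm). +x points to the reader (away from the robot), +y left along the pockets; yaw varies a little. Line x=+35: four pockets; behind them the black reader block (front face x=+59, top 58 mm up). Line x=-40: the dovetail way, two steel rails y -45 to +45, top 20 mm up; base right of it is bare.
- pocket_1 (a point): Pocket 1 of 4 (1 at the robot's right, 58 mm apart): centre of its floor, 8 mm above the worktop; axes as the rack's. 47 mm wide between light wooden dividers (11 mm thick, top 45 mm above the worktop), open above and to -x, reader face 24 mm behind. A jar has 3 mm of play to each side.
- pocket_2 (a point): Pocket 2 of 4 (1 at the robot's right, 58 mm apart): centre of its floor, 8 mm above the worktop; axes as the rack's. 47 mm wide between light wooden dividers (11 mm thick, top 45 mm above the worktop), open above and to -x, reader face 24 mm behind. A jar has 3 mm of play to each side.
- pocket_3 (a point): Pocket 3 of 4 (1 at the robot's right, 58 mm apart): centre of its floor, 8 mm above the worktop; axes as the rack's. 47 mm wide between light wooden dividers (11 mm thick, top 45 mm above the worktop), open above and to -x, reader face 24 mm behind. A jar has 3 mm of play to each side.
- pocket_4 (a point): Pocket 4 of 4 (1 at the robot's right, 58 mm apart): centre of its floor, 8 mm above the worktop; axes as the rack's. 47 mm wide between light wooden dividers (11 mm thick, top 45 mm above the worktop), open above and to -x, reader face 24 mm behind. A jar has 3 mm of play to each side.
- way_entry (a point): On the rack's base (8 mm up), on the way's centre line, 100 mm right (-y) of way_home. A keeper set down with its origin here and its axes along the rack's lies clear, 10 mm before the way's wide mouth. Axes as the rack's.
- keeper_fin (a point): Centre of the top of the keeper's handle: an upright light wooden fin above the keeper's origin, 30 mm in x, 14 mm thick in y, from 20 to 62 mm above the keeper's underside. Grip it from above, fingers closing along the keeper's y.
- way_home (a point): Middle of the way, on the base (8 mm up); axes as the rack's. The rails are undercut 20 degrees and converge towards +y, 4 degrees each. The keeper's flanks just meet them when its origin is here; each mm short leaves 0.07 mm of play a side, and a 10 N push may drive it a few mm beyond. No end stop: friction holds it.
- keeper: Loose locking bar, 280 g, foot down at the robot's left. Origin under the centre of its brass dovetail foot: 90 mm long (y), 12 thick, 48 wide below at mid length, 4 degrees narrower per flank towards +y. A bridge (60 mm in y, 14-20 mm up) carries the dark fence, 8x200x39 mm along y, at x=+45 mm, 3-42 mm up. Fitted, its axes are the rack's: narrow end first, fence to the jars.
- jar_a: Spice jar with dark cap, 41 mm across, 105 mm tall, 110 g, standing upright on the worktop right of the rack. Origin at the centre of its underside, z up its axis, +x through the orange stripe. The cap (from 84 mm up, 40 mm across) is a good grip. The number of jars varies: an absent one reads None.
- jar_b: Spice jar with dark cap, 41 mm across, 105 mm tall, 110 g, standing upright on the worktop right of the rack. Origin at the centre of its underside, z up its axis, +x through the orange stripe. The cap (from 84 mm up, 40 mm across) is a good grip. The number of jars varies: an absent one reads None.
- jar_c: Spice jar with dark cap, 41 mm across, 105 mm tall, 110 g, standing upright on the worktop right of the rack. Origin at the centre of its underside, z up its axis, +x through the orange stripe. The cap (from 84 mm up, 40 mm across) is a good grip. The number of jars varies: an absent one reads None.
- jar_d: Spice jar with dark cap, 41 mm across, 105 mm tall, 110 g, standing upright on the worktop right of the rack. Origin at the centre of its underside, z up its axis, +x through the orange stripe. The cap (from 84 mm up, 40 mm across) is a good grip. The number of jars varies: an absent one reads None.
- jar_a_mark (a point): Middle of the orange stripe (9 mm wide, full height, with an orange bar on the cap's top pointing to it) on the side of jar_a: 20.5 mm from its axis, 50 mm above its underside.
- jar_b_mark (a point): Middle of the orange stripe (9 mm wide, full height, with an orange bar on the cap's top pointing to it) on the side of jar_b: 20.5 mm from its axis, 50 mm above its underside.
- jar_c_mark (a point): Middle of the orange stripe (9 mm wide, full height, with an orange bar on the cap's top pointing to it) on the side of jar_c: 20.5 mm from its axis, 50 mm above its underside.
- jar_d_mark (a point): Middle of the orange stripe (9 mm wide, full height, with an orange bar on the cap's top pointing to it) on the side of jar_d: 20.5 mm from its axis, 50 mm above its underside.
- mug: Small white mug, 63x86x51 mm, bystander at the back right; origin at the centre of its underside.
- lemon: Yellow lemon, 83x58x58 mm, bystander at the front left; origin under its centre.
- garlic: Garlic bulb, 50 mm, bystander at the back right; origin under its centre.
Mind the look-alikes: they are no part of the job. What is shaped like the jar_c but red is not meant.

How it is judged:
By the outcome, as a careful person would: the job done as asked, in the order asked, and still so for the second after the job is handed in, with the robot touching nothing.
Of jar_a, jar_b, jar_c, jar_d only 3 to 4 are there at a start; the rules pass over those that are not, and their reading is None.
At some moment in a run one of keeper may be knocked a few centimetres aside while the robot is not near it.
It also fails if it takes over 200 s, if anything falls off the work surface, if the arm or the gripper's body presses on something with over 40 N, if the wrist force passes 120 N, or if a joint passes its speed limit or range.

## Working session

There is one attempt and no reset: what is moved stays moved. The work goes in short steps, Python scripts to look and compute and a tool call to move; the robot and the scene stay as the last step left them, time stands still between calls to the robot, and variables do not carry over. Pictures are saved under pics/ and viewed, at most 14 in all, crops included, and the job is handed in when it is done.

Besides the shell and the picture viewer there is one more tool, called as a command line: name --argument value ..., lists and objects as JSON in quotes. servo_tool: Moves the arm, as the interface text tells. Its arguments: {"type":"object","properties":{"plan":{"type":"array"}},"required":["plan"]}

```bash
mkdir -p pics; ls
cat > h.py <<'E'
import numpy as np, cv2
from workcell import readout, vision
def grab(n, f=None):
    im=vision.get_image(n)
    if f: cv2.imwrite(f'pics/{f}.png', im[:,:,::-1])
    return im
def cam(n):
    p=vision.camera_params(n)
    K=np.array([[p['fx'],0,p['cx']],[0,p['fy'],p['cy']],[0,0,1.]])
    return K,np.array(p['D'],float),np.array(p['rvec'],float),np.array(p['tvec'],float)
def ray(n,uv):
    K,D,r,t=cam(n); R=cv2.Rodrigues(r)[0]
    q=cv2.undistortPoints(np.array(uv,float).reshape(-1,1,2),K,D).reshape(-1,2)
    d=np.c_[q,np.ones(len(q))]@R
    return -R.T@t, d
def onz(n,uv,z):
    c,d=ray(n,uv); s=(z-c[2])/d[:,2]
    return c+s[:,None]*d
def proj(n,P):
    K,D,r,t=cam(n)
    return cv2.projectPoints(np.array(P,float).reshape(-1,1,3),r,t,K,D)[0].reshape(-1,2)
E
python3 - <<'E'
from h import *
for n in('scene','top'):
    grab(n,n+'0'); K,D,r,t=cam(n); print(n,K[0,0],-cv2.Rodrigues(r)[0].T@t)
E
```

```text
pics
scene 546.3230599762076 [-190.97935078 1135.08509266  671.00994515]
top 544.5062675994143 [ 315.79046339  -87.08013126 1246.83198893]
```

View pics/top0.png

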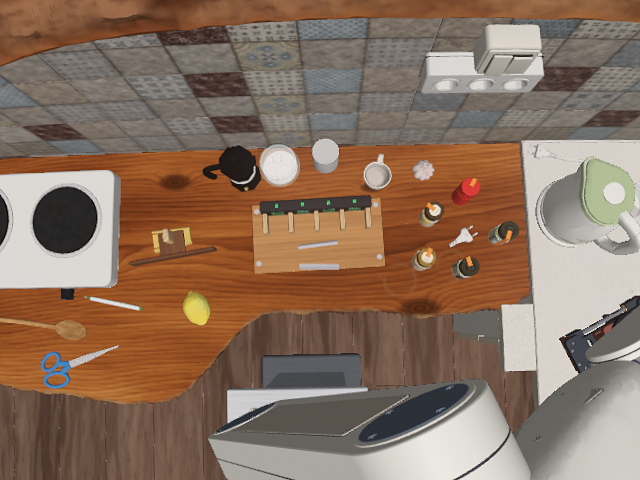

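View pics/scene0.png

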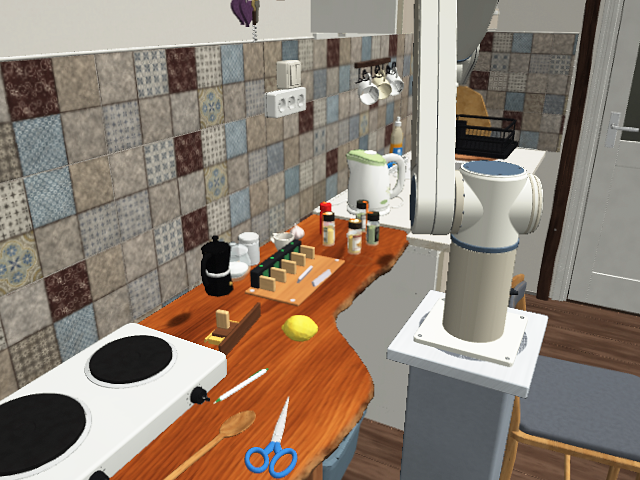

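The top view shows the rack at about (318,235) and the keeper at (172,243). The lemon is at (197,308), the mug at (377,175) and the garlic at (424,170).

Jar candidates in the top view, which could be confused with each other:
- Dark caps at (432,214), (425,259), (466,268) and (507,233).
- A red-capped look-alike at (467,190), which is rejected.

Other containers not meant: moka pot (238,168), white jar (280,165), grey cup (326,155).

I'll check the choice in one close crop.

Run:
```python
import cv2
im=cv2.imread('pics/top0.png')
a=cv2.resize(im[170:290,400:530],None,fx=5,fy=5,interpolation=cv2.INTER_CUBIC)
cv2.imwrite('pics/jars.png',a)
b=cv2.resize(im[185:285,120:400],(784,280),interpolation=cv2.INTER_CUBIC)
s=cv2.imread('pics/scene0.png')
c=cv2.resize(s[230:350,200:360],None,fx=2.6,fy=2.6,interpolation=cv2.INTER_CUBIC)
d=cv2.resize(s[195:260,310:390],None,fx=4.5,fy=4.5,interpolation=cv2.INTER_CUBIC)
import numpy as np
o=np.zeros((600,800,3),'uint8');o[:280,:784]=b;o[282:282+c.shape[0],:c.shape[1]]=c;o[282:282+d.shape[0],430:430+d.shape[1]]=d
cv2.imwrite('pics/rack.png',o)
```

```text
(no output)
```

View pics/jars.png

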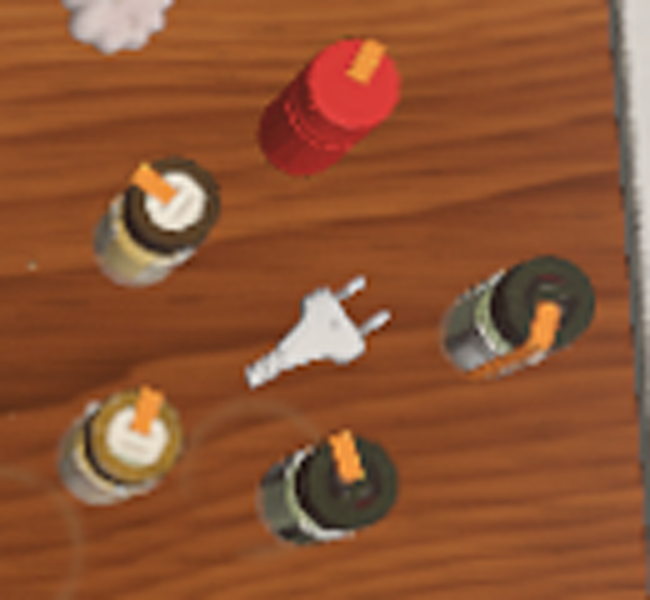

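View pics/rack.png

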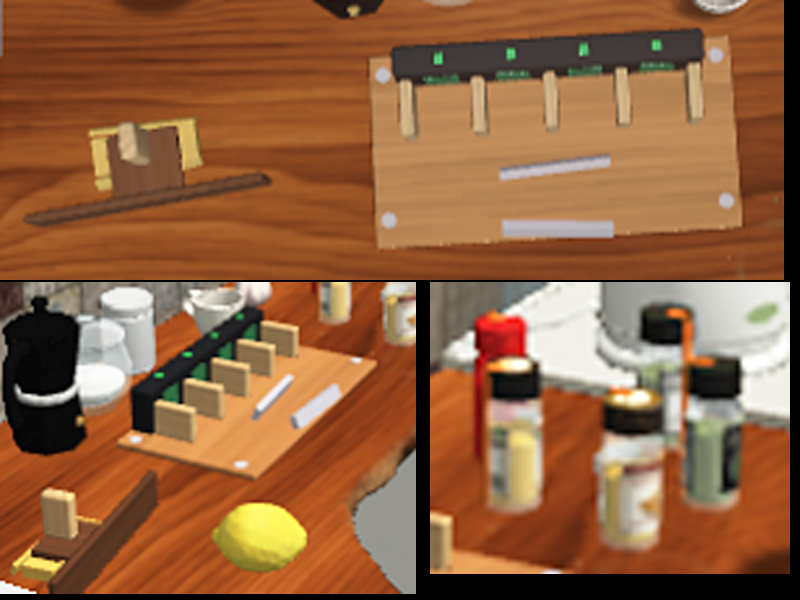

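The crop shows four real jars with dark or gold caps. In crop pixels they are at (172,204), (135,437), (348,483) and (545,303). The red one at (353,85) is the decoy. The keeper lies with its fence towards the robot, so it needs about a half turn. Now measuring.

```bash
cat > meas.py <<'E'
from h import *
def bars(im,roi):
    x0,y0,x1,y1=roi; f=6
    c=cv2.resize(im[y0:y1,x0:x1],None,fx=f,fy=f,interpolation=cv2.INTER_CUBIC)
    h=cv2.cvtColor(c,cv2.COLOR_RGB2HSV)
    m=cv2.inRange(h,(9,150,190),(22,255,255))
    n,l,s,ce=cv2.connectedComponentsWithStats(m)
    out=[]
    for i in range(1,n):
        if s[i,4]<150: continue
        out.append((((ce[i]+.5)/f+[x0-.5,y0-.5]).round(2),s[i,4],(np.argwhere(l==i)[:,::-1]+.5)/f+[x0-.5,y0-.5]))
    return out
def leds(im):
    x0,y0,x1,y1=250,190,390,225;f=6
    c=cv2.resize(im[y0:y1,x0:x1],None,fx=f,fy=f,interpolation=cv2.INTER_CUBIC)
    h=cv2.cvtColor(c,cv2.COLOR_RGB2HSV); m=cv2.inRange(h,(50,120,150),(80,255,255))
    n,l,s,ce=cv2.connectedComponentsWithStats(m)
    return [((ce[i]+.5)/f+[x0-.5,y0-.5],s[i,4]) for i in range(1,n) if s[i,4]>40]
def circ(im,uv,z=105,R=20):
    f=8; u,v=np.round(uv).astype(int); w=16
    g=cv2.cvtColor(im[v-w:v+w,u-w:u+w],cv2.COLOR_RGB2GRAY)
    g=cv2.resize(g,None,fx=f,fy=f,interpolation=cv2.INTER_CUBIC)
    p=onz('top',[uv],z)[0]; r=np.linalg.norm(proj('top',[p+[0,R,0]])-proj('top',[p]))
    c=cv2.HoughCircles(g,cv2.HOUGH_GRADIENT_ALT,1.5,20,param1=150,param2=.3,minRadius=int(r*f-8),maxRadius=int(r*f+8))
    if c is None: return None,r
    return [(((k[0]+.5)/f+u-w-.5).round(2),((k[1]+.5)/f+v-w-.5).round(2),round(k[2]/f,2)) for k in c[0]][:4],r
E
python3 - <<'E'
from meas import *
im=cv2.imread('pics/top0.png')[:,:,::-1].copy()
for c,a,p in bars(im,(400,170,530,290)):
    q=onz('top',p,105)[:,:2]; w,V=np.linalg.eigh(np.cov(q.T)); d=V[:,1]
    print('bar',c,a,q.mean(0).round(1),'ax',np.degrees(np.arctan2(d[1],d[0])).round(1),np.sqrt(w*12).round(1))
for uv in((434.4,210.8),(427,257.4),(469.6,266.6),(509,230.6)):
    k,r=circ(im,uv); print(uv,r,k,None if k is None else onz('top',[k[0][:2]],105)[0].round(1), onz('top',[uv],105)[0].round(1))
for c,a in leds(im): print('led',c.round(2),a,onz('top',[c],58)[0].round(1))
o=readout.get_obs();print(o['orientation'],cv2.Rodrigues(np.array(o['orientation'],float))[0].round(3))
E
```

```text
bar [472.85 181.74] 1340 [ 591.5 -393.3] ax 145.6 [ 9.4 19. ]
bar [430.08 206.18] 1110 [ 539.7 -297.6] ax 49.9 [ 8.1 18. ]
bar [508.41 234.79] 1305 [ 474.2 -463.4] ax 159.2 [ 8.8 19.2]
bar [428.92 251.41] 1211 [ 442.5 -290.6] ax 158.1 [ 8.8 17.6]
bar [468.84 260.81] 1317 [ 420.6 -374.6] ax -165.6 [ 8.6 19.4]
(434.4, 210.8) 9.311508655411858 None None [ 529.5 -306.4  105. ]
(427, 257.4) 9.435726944045852 None None [ 429.9 -285.9  105. ]
(469.6, 266.6) 9.36728120902922 None None [ 408.2 -375.6  105. ]
(509, 230.6) 9.16484131435981 None None [ 483.2 -465.3  105. ]
led [353.97 200.75] 325 [ 565.  -137.2   58. ]
led [328.14 202.12] 296 [563.3 -79.6  58. ]
led [301.94 203.71] 328 [561.1 -21.2  58. ]
led [276.06 205.6 ] 331 [558.2  36.6  58. ]
[-3.06323731e+00 -6.91072319e-01  4.62790061e-04] [[ 0.903  0.429 -0.001]
 [ 0.429 -0.903  0.001]
 [ 0.    -0.001 -1.   ]]
```

```bash
cat >> meas.py <<'E'
from scipy.optimize import least_squares
from scipy.ndimage import map_coordinates, gaussian_filter1d
def capfit(im,c0,z=105,R=20,span=110,camn='top'):
    C,_=ray(camn,[[0,0]]); c=np.array(c0[:2],float); F=im.astype(float)
    for it in range(4):
        a0=np.arctan2(*(c-C[:2])[::-1]); A=a0+np.radians(np.arange(-span,span+1,4))
        rr=np.arange(14,27,.25); P=[]
        for a in A:
            q=np.c_[c+rr[:,None]*[np.cos(a),np.sin(a)],np.full(len(rr),z)]
            uv=proj(camn,q)
            I=np.array([map_coordinates(F[:,:,k],[uv[:,1],uv[:,0]],order=1) for k in range(3)])
            g=np.linalg.norm(gaussian_filter1d(I,3,axis=1,order=1),axis=0); g*=np.exp(-((rr-R)/4)**2)
            P.append(q[g.argmax(),:2])
        P=np.array(P)
        s=least_squares(lambda x:np.linalg.norm(P-x,axis=1)-R,c,loss='soft_l1',f_scale=.6)
        c=s.x
    return c,np.median(abs(s.fun))
E
python3 - <<'E'
from meas import *
im=cv2.imread('pics/top0.png')[:,:,::-1].copy()
B=[b for b in bars(im,(400,170,530,290))]
for c0,s in(((529.5,-306.4),1),((429.9,-285.9),1),((408.2,-375.6),1),((483.2,-465.3),-1)):
    c,e=capfit(im,c0)
    b=min(B,key=lambda b:np.linalg.norm(onz('top',[b[0]],105)[0,:2]-c)); q=onz('top',b[2],105)[:,:2]
    q=q[np.linalg.norm(q-c,axis=1)<19]; m=q.mean(0)-c
    w,V=np.linalg.eigh(np.cov(q.T)); d=V[:,1]*np.sign(V[:,1]@m)
    print(c.round(1),e.round(2),'cent',np.degrees(np.arctan2(m[1],m[0])).round(1),np.hypot(*m).round(1),'ax',np.degrees(np.arctan2(d[1],d[0])).round(1))
# rack plate corners and dividers
h=cv2.cvtColor(im,cv2.COLOR_RGB2HSV)
yaw=np.radians(2.24);L=np.array([561.9,-50.35]);ex=np.array([np.cos(yaw),np.sin(yaw)]);ey=np.array([-ex[1],ex[0]])
# profile along x of the rack (z=8) at several y : plate front/back edge
def prof(yr,z,x0,x1):
    xs=np.arange(x0,x1,.5); out=0
    for y in yr:
        q=np.c_[L+xs[:,None]*ex+y*ey,np.full(len(xs),z)]; uv=proj('top',q)
        out=out+np.array([map_coordinates(im[:,:,k].astype(float),[uv[:,1],uv[:,0]],order=1) for k in range(3)])
    g=np.linalg.norm(gaussian_filter1d(out/len(yr),3,axis=1,order=1),axis=0)
    from scipy.signal import find_peaks
    p=find_peaks(g,height=3)[0]; return [(xs[i],round(g[i],1)) for i in p]
print('front edge z8',prof(range(-120,-60,3),8,-160,-120),prof(range(60,120,3),8,-160,-120))
print('back z8',prof(list(range(-147,-128)),8,-10,45),prof(list(range(128,147)),8,-10,45))
print('block z58',prof(range(-100,100,3),58,-25,25))
for z,x in((45,-30),(45,-35)):
    ys=np.arange(-135,135,.5); q=np.c_[L+x*ex+ys[:,None]*ey,np.full(len(ys),z)]; uv=proj('top',q)
    I=map_coordinates(im[:,:,2].astype(float),[uv[:,1],uv[:,0]],order=1)
    from scipy.signal import find_peaks
    g=gaussian_filter1d(I,3,order=1); print(x,[(ys[i],round(g[i])) for i in find_peaks(abs(g),height=4)[0]])
E
```

```text
[ 531.1 -306.3] 0.36 cent 45.3 11.2 ax 51.3
[ 430.6 -285. ] 0.74 cent -25.2 11.8 ax -22.4
[ 409.7 -375.8] 0.27 cent 6.1 10.1 ax 15.8
[ 484.9 -466.1] 0.24 cent 166.3 10.2 ax 160.8
front edge z8 [(np.float64(-144.5), np.float64(11.5))] [(np.float64(-144.5), np.float64(11.0))]
back z8 [(np.float64(-6.5), np.float64(5.7)), (np.float64(4.0), np.float64(5.5)), (np.float64(13.5), np.float64(7.0)), (np.float64(29.0), np.float64(4.4)), (np.float64(36.0), np.float64(13.8))] [(np.float64(-5.5), np.float64(6.8)), (np.float64(4.5), np.float64(5.9)), (np.float64(14.0), np.float64(7.7))]
block z58 [(np.float64(-21.0), np.float64(11.3)), (np.float64(-15.5), np.float64(4.5)), (np.float64(12.0), np.float64(11.1))]
-30 [(np.float64(-120.5), 5), (np.float64(-111.5), -8), (np.float64(-63.0), 5), (np.float64(-53.5), -7), (np.float64(-5.5), 7), (np.float64(4.5), -5), (np.float64(53.0), 8), (np.float64(62.0), -6), (np.float64(111.5), 8), (np.float64(120.0), -7)]
-35 [(np.float64(-121.0), 5), (np.float64(-111.5), -8), (np.float64(-63.5), 6), (np.float64(-53.0), -7), (np.float64(-5.5), 7), (np.float64(4.5), -5), (np.float64(53.0), 8), (np.float64(62.0), -6), (np.float64(111.5), 7), (np.float64(120.5), -8)]
```

Jar poses (x, y, stripe angle in degrees), measured:

| Jar | x | y | stripe |
|---|---|---|---|
| J1 | 531.1 | -306.3 | 48 |
| J2 | 430.6 | -285.0 | -23 |
| J3 | 409.7 | -375.8 | 11 |
| J4 | 484.9 | -466.1 | 163.5 |

The rack is at (489.5, -53.4) with a yaw of 2.2°.

I'll start with J4, which goes to pocket 1.

servo_tool --plan '[[[-1,0.54,0.246,0,0,0,-0.84],[-1,0.54,0.246,0,0,0,-0.84],[-1,0.54,0.246,0,0,0,-0.84],[-1,0.54,0.246,0,0,0,-0.84],[-1,0.54,0.246,0,0,0,-0.84]]]'

```text
t: 0.52
ee_pos: [377.1, -514.5, 302.2]
orientation: [-3.139, -0.115, 0.001]
ft_force: [0.1, -0.3, -0.2]
width: 87.6
grasp_force: 0.0
```

servo_tool --plan '[[[-1,0.54,0.246,0,0,0,-0.84],[-1,0.54,0.246,0,0,0,-0.84],[-1,0.54,0.246,0,0,0,-0.84],[-1,0.54,0.246,0,0,0,-0.84],[-1,0.55,0.246,0,0,0,-0.84]]]'

```text
t: 0.93
ee_pos: [485.6, -465.3, 302.2]
orientation: [-3.107, 0.458, 0.001]
ft_force: [0.4, 0.8, -0.2]
width: 87.8
grasp_force: 0.0
```

servo_tool --plan '[[[-1,0,0,0,0,0,0],[-1,0,0,0,0,0,0]]]'

```text
t: 1.1
ee_pos: [485.4, -465.2, 302.0]
orientation: [-3.109, 0.448, 0.002]
ft_force: [-0.2, -0.1, -0.4]
width: 87.8
grasp_force: 0.0
```

servo_tool --plan '[[[-1,-0.01,-0.02,-0.9,0,0,0],[-1,0,0,-0.9,0,0,0],[-1,0,0,-0.9,0,0,0],[-1,0,0,-0.75,0,0,0],[-1,0,0,0,0,0,0]]]'

```text
t: 1.52
ee_pos: [480.3, -464.7, 158.0]
orientation: [-3.102, 0.452, 0.015]
ft_force: [-0.8, 1.0, -0.5]
width: 88.0
grasp_force: 0.0
```

servo_tool --plan '[[[0.3,0,0,0,0,0,0],[0.3,0,0,0,0,0,0],[0.3,0,0,0,0,0,0],[0.3,0,0,0,0,0,0],[0.3,0,0,0,0,0,0]]]'

```text
t: 1.93
ee_pos: [484.9, -467.5, 166.7]
orientation: [3.107, -0.452, 0.004]
ft_force: [-1.2, 0.6, 0.1]
width: 57.9
grasp_force: 0.0
```

servo_tool --plan '[[[0.5,0,0,0,0,0,0],[0.5,0,0,0,0,0,0],[0.5,0,0,0,0,0,0],[0.5,0,0,0,0,0,0],[0.5,0,0,0,0,0,0]]]'

```text
t: 2.35
ee_pos: [484.6, -467.1, 165.1]
orientation: [3.108, -0.453, 0.001]
ft_force: [-0.8, -0.3, 4.1]
width: 40.2
grasp_force: 30.0
```

servo_tool --plan '[[[0.5,0,0,0.4,0,0,0],[0.5,0,0,0.7,0,0,0],[0.5,0,0,0.8,0,0,0],[0.5,0,0,0.8,0,0,0.5],[0.5,0,0,0.4,0,0,0.994]]]'

```text
t: 2.77
ee_pos: [485.1, -467.4, 292.2]
orientation: [3.13, -0.246, 0.004]
ft_force: [0.5, 0.1, -0.3]
width: 40.4
grasp_force: 30.0
```

servo_tool --plan '[[[0.5,0.03,0.2,0,0,0,0.994],[0.5,0.03,0.2,0,0,0,0.994],[0.5,0.03,0.2,0,0,0,0.994],[0.5,0.03,0.2,0,0,0,0.994],[0.5,0.03,0.2,0,0,0,0.994]]]'

```text
t: 3.18
ee_pos: [490.1, -426.1, 288.0]
orientation: [-3.11, -0.437, 0.001]
ft_force: [0.7, 0.7, -0.8]
width: 40.4
grasp_force: 30.0
```

servo_tool --plan '[[[0.5,0.03,0.2,0,0,0,0.994],[0.5,0.03,0.2,0,0,0,0.994],[0.5,0.03,0.2,0,0,0,0.994],[0.5,0.03,0.2,0,0,0,0.994],[0.5,0.03,0.2,0,0,0,0.994]]]'

```text
t: 3.6
ee_pos: [496.1, -386.1, 288.0]
orientation: [-2.943, -1.096, 0.001]
ft_force: [1.3, -0.4, -0.9]
width: 39.9
grasp_force: 30.0
```

servo_tool --plan '[[[0.5,0.03,0.2,0,0,0,0.994],[0.5,0.03,0.2,0,0,0,0.994],[0.5,0.03,0.2,0,0,0,0.994],[0.5,0.03,0.2,0,0,0,0.994],[0.5,0.03,0.2,0,0,0,0.994]]]'

```text
t: 4.02
ee_pos: [502.1, -346.2, 288.0]
orientation: [-2.638, -1.703, 0.001]
ft_force: [-1.3, 0.3, -1.8]
width: 40.2
grasp_force: 30.0
```

servo_tool --plan '[[[0.5,0.03,0.2,0,0,0,0.994],[0.5,0.03,0.2,0,0,0,0.994],[0.5,0.03,0.2,0,0,0,0.994],[0.5,0.03,0.2,0,0,0,0.994],[0.5,0.03,0.2,0,0,0,0.994]]]'

```text
t: 4.43
ee_pos: [508.1, -306.2, 288.1]
orientation: [-2.21, -2.231, 0.0]
ft_force: [0.3, 0.3, -2.0]
width: 40.3
grasp_force: 30.0
```

servo_tool --plan '[[[0.5,0.03,0.2,0,0,0,0.994],[0.5,0.03,0.2,0,0,0,0.994],[0.5,0.03,0.2,0,0,0,0.994],[0.5,0.03,0.2,0,0,0,0.994],[0.5,0.03,0.2,0,0,0,0.994]]]'

```text
t: 4.85
ee_pos: [514.1, -266.2, 288.1]
orientation: [-1.678, -2.654, 0.0]
ft_force: [-0.4, 0.5, -2.6]
width: 40.3
grasp_force: 30.0
```

servo_tool --plan '[[[0.5,0.03,0.2,0,0,0,0.994],[0.5,0.03,0.2,0,0,0,0.994],[0.5,0.03,0.2,0,0,0,0.994],[0.5,0.03,0.2,0,0,0,0.994],[0.5,0.03,0.2,0,0,0,0.994]]]'

```text
t: 5.27
ee_pos: [520.1, -226.2, 288.1]
orientation: [-1.068, -2.953, -0.0]
ft_force: [-0.2, -0.4, -1.0]
width: 40.4
grasp_force: 30.0
```

servo_tool --plan '[[[0.5,0.03,0.2,0,0,0,0.994],[0.5,0.03,0.2,0,0,0,0.994],[0.5,0,0.2,0,0,0,0.994],[0.5,0,0.2,0,0,0,0.994],[0.5,0,0.2,0,0,0,0.994]]]'

```text
t: 5.68
ee_pos: [522.4, -186.2, 288.1]
orientation: [-0.407, -3.114, -0.0]
ft_force: [0.4, -0.1, -0.8]
width: 39.8
grasp_force: 30.0
```

servo_tool --plan '[[[0.5,0,0.2,0,0,0,0.994],[0.5,0,0.2,0,0,0,0.994],[0.5,0,0.2,0,0,0,0.994],[0.5,0,0,0,0,0,0],[0.5,0,0,0,0,0,0]]]'

```text
t: 6.1
ee_pos: [522.6, -162.6, 288.3]
orientation: [-0.009, -3.141, -0.0]
ft_force: [-0.3, 0.3, -1.3]
width: 39.7
grasp_force: 30.0
```

servo_tool --plan '[[[0.5,0.13,0.3,0,0,0,0.3],[0.5,0,0.29,0,0,0,0.22],[0.5,0,0,-0.4,0,0,0],[0.5,0,0,-0.4,0,0,0],[0.5,0,0,-0.4,0,0,0]]]'

```text
t: 6.52
ee_pos: [528.3, -138.3, 240.4]
orientation: [-0.065, 3.14, -0.0]
ft_force: [0.4, -0.3, -2.1]
width: 40.0
grasp_force: 30.0
```

servo_tool --plan '[[[0.5,0,0,-0.4,0,0,0],[0.5,0,0,-0.2,0,0,0],[0.5,0,0,0,0,0,0],[0.5,0,0,0,0,0,0],[0.5,0,0,0,0,0,0]]]'

```text
t: 6.93
ee_pos: [528.6, -139.2, 217.5]
orientation: [-0.065, 3.14, -0.001]
ft_force: [-0.6, -0.2, -1.1]
width: 40.2
grasp_force: 30.0
```

servo_tool --plan '[[[0.5,0,0,-0.2,0,0,0],[0.5,0,0,-0.2,0,0,0],[0.5,0,0,-0.2,0,0,0],[0.5,0,0,-0.2,0,0,0],[0.5,0,0,0,0,0,0]]]'

```text
t: 7.35
ee_pos: [527.0, -139.0, 182.7]
orientation: [0.064, -3.138, -0.001]
ft_force: [-0.9, 1.0, -1.6]
width: 40.0
grasp_force: 30.0
```

servo_tool --plan '[[[0.5,0,0,-0.12,0,0,0],[0.5,0,0,-0.08,0,0,0],[0.5,0,0,-0.04,0,0,0],[0.5,0,0,0,0,0,0]]]'

```text
t: 7.68
ee_pos: [527.8, -139.2, 174.7]
orientation: [0.065, -3.14, -0.0]
ft_force: [0.6, -0.4, -0.9]
width: 40.1
grasp_force: 30.0
```

servo_tool --plan '[[[-0.4,0,0,0,0,0,0],[-0.4,0,0,0,0,0,0],[-0.4,0,0,0,0,0,0],[-0.4,0,0,0,0,0,0],[-0.4,0,0,0,0,0,0]]]'

```text
t: 8.1
ee_pos: [528.2, -139.3, 175.4]
orientation: [-0.065, 3.14, -0.0]
ft_force: [0.1, 0.3, 0.1]
width: 61.5
grasp_force: 0.0
```

servo_tool --plan '[[[-0.4,0,0,0.2,0,0,0],[-0.6,0,0,0.5,0,0,0],[-1,0,0,0.8,0,0,0],[-1,0,0,0.8,0,0,0],[-1,0,0,0.7,0,0,0]]]'

```text
t: 8.52
ee_pos: [528.0, -139.2, 297.4]
orientation: [-0.065, 3.14, -0.0]
ft_force: [0.8, -0.6, 0.5]
width: 84.6
grasp_force: 0.0
```

servo_tool --plan '[[[-1,-0.174,-0.348,0,0,0,-0.957],[-1,-0.174,-0.348,0,0,0,-0.957],[-1,-0.174,-0.348,0,0,0,-0.957],[-1,-0.174,-0.348,0,0,0,-0.957],[-1,-0.174,-0.348,0,0,0,-0.957]]]'

```text
t: 8.93
ee_pos: [492.8, -209.4, 295.9]
orientation: [0.594, 3.084, -0.0]
ft_force: [0.9, 0.8, -0.5]
width: 87.9
grasp_force: 0.0
```

servo_tool --plan '[[[-1,-0.174,-0.348,0,0,0,-0.957],[-1,-0.174,-0.348,0,0,0,-0.957],[-1,-0.174,-0.348,0,0,0,-0.957],[-1,-0.174,-0.348,0,0,0,-0.957],[-1,-0.174,-0.348,0,0,0,-0.957]]]'

```text
t: 9.35
ee_pos: [457.9, -279.1, 295.8]
orientation: [1.22, 2.894, -0.0]
ft_force: [-1.4, 0.1, 0.9]
width: 87.6
grasp_force: 0.0
```

servo_tool --plan '[[[-1,-0.174,-0.348,0,0,0,-0.957],[-1,-0.174,-0.348,0,0,0,-0.957],[-1,-0.174,-0.348,0,0,0,-0.957],[-1,-0.174,-0.348,0,0,0,-0.957],[-1,-0.174,-0.348,0,0,0,-0.957]]]'

```text
t: 9.77
ee_pos: [423.2, -348.7, 295.8]
orientation: [1.794, 2.578, -0.0]
ft_force: [0.4, -0.4, 0.2]
width: 87.7
grasp_force: 0.0
```

servo_tool --plan '[[[-1,-0.174,-0.348,0,0,0,-0.957],[-1,-0.174,-0.348,0,0,0,-0.957],[-1,0,0,0,0,0,0],[-1,0,0,0,0,0,0]]]'

```text
t: 10.1
ee_pos: [409.4, -376.2, 295.5]
orientation: [1.998, 2.424, 0.0]
ft_force: [-0.1, 0.4, 0.8]
width: 87.6
grasp_force: 0.0
```

```bash
cat >> meas.py <<'E'
RY=2.24
def bar_angle(im,c,z,R=20):
    u,v=proj('top',[[c[0],c[1],z]])[0].astype(int)
    B=bars(im,(u-16,v-16,u+16,v+16)); b=max(B,key=lambda b:b[1])
    q=onz('top',b[2],z)[:,:2]; q=q[np.linalg.norm(q-c,axis=1)<19.5]; m=q.mean(0)-c
    w,V=np.linalg.eigh(np.cov(q.T)); d=V[:,1]*np.sign(V[:,1]@m)
    return q.mean(0).round(1),np.degrees(np.arctan2(m[1],m[0])).round(1),np.degrees(np.arctan2(d[1],d[0])).round(1)
def check(im,c0,z=113):
    c,e=capfit(im,c0,z); print('cap',c.round(1),e.round(2),'barcentroid, cent ang, axis ang',*bar_angle(im,c,z))
def strip(im,name,roi,f):
    x0,y0,x1,y1=roi; cv2.imwrite(f'pics/{name}.png',cv2.resize(im[y0:y1,x0:x1,::-1],None,fx=f,fy=f,interpolation=cv2.INTER_CUBIC))
E
python3 - <<'E'
from meas import *
im=grab('top','top1'); check(im,(528,-139)); strip(im,'c1',(240,180,400,290),5)
E
```

```text
cap [ 528.5 -137.9] 0.73 barcentroid, cent ang, axis ang [ 539.1 -137.4] 2.7 -0.7
```

View pics/c1.png

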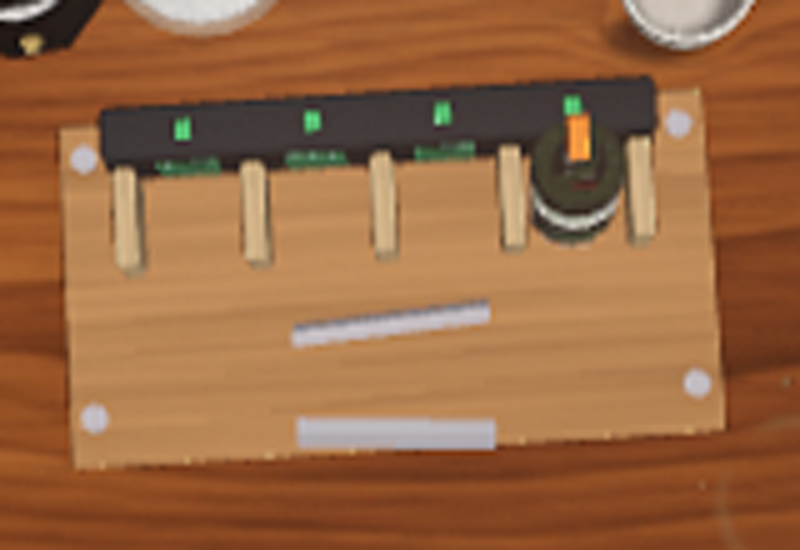

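J4 is upright in pocket 1 (crop (577,175)), with its bar at about 1–2°, which matches the rack's yaw. J3 is next, going to pocket 4.

servo_tool --plan '[[[-1,0,0,-0.5,0,0,0],[-1,0,0,-0.8,0,0,0],[-1,0,0,-0.8,0,0,0],[-1,0,0,-0.7,0,0,0],[-1,0,0,-0.3,0,0,0]]]'

```text
t: 10.57
ee_pos: [408.8, -373.8, 168.1]
orientation: [-1.992, -2.423, -0.001]
ft_force: [-0.1, -0.2, 0.3]
width: 87.7
grasp_force: 0.0
```

servo_tool --plan '[[[0,0,0,-0.16,0,0,0],[0.5,0,0,0,0,0,0],[0.5,0,0,0,0,0,0],[0.5,0,0,0,0,0,0],[0.5,0,0,0,0,0,0]]]'

```text
t: 10.98
ee_pos: [410.4, -376.4, 166.2]
orientation: [1.996, 2.422, -0.0]
ft_force: [-0.3, 0.1, -0.5]
width: 57.9
grasp_force: 0.0
```

servo_tool --plan '[[[0.5,0,0,0,0,0,0],[0.5,0,0,0,0,0,0],[0.5,0,0,0,0,0,0],[0.5,0,0,0,0,0,0]]]'

```text
t: 11.32
ee_pos: [409.8, -376.2, 165.3]
orientation: [1.997, 2.424, -0.0]
ft_force: [-0.8, -0.4, 4.5]
width: 40.4
grasp_force: 30.0
```

servo_tool --plan '[[[0.5,0,0,0.5,0,0,0],[0.5,0,0,0.8,0,0,0],[0.5,0,0,0.8,0,0,0],[0.5,0,0,0.8,0,0,0],[0.5,0.08,0.27,0.3,0,0,-0.16]]]'

```text
t: 11.73
ee_pos: [413.8, -367.1, 296.9]
orientation: [2.012, 2.404, -0.001]
ft_force: [0.9, -0.7, -0.8]
width: 40.0
grasp_force: 30.0
```

servo_tool --plan '[[[0.5,0.18,0.6,0,0,0,-0.1],[0.5,0.18,0.7,0,0,0,-0.1],[0.5,0.18,0.7,0,0,0,-0.1],[0.5,0.18,0.7,0,0,0,-0.1],[0.5,0.18,0.7,0,0,0,-0.1]]]'

```text
t: 12.15
ee_pos: [448.7, -227.7, 292.5]
orientation: [-2.068, -2.365, 0.0]
ft_force: [0.2, -0.6, -1.3]
width: 39.7
grasp_force: 30.0
```

servo_tool --plan '[[[0.5,0.18,0.7,0,0,0,-0.1],[0.5,0.18,0.7,0,0,0,-0.1],[0.5,0.18,0.7,0,0,0,-0.1],[0.5,0.18,0.7,0,0,0,-0.1],[0.5,0.18,0.7,0,0,0,-0.1]]]'

```text
t: 12.57
ee_pos: [484.7, -87.6, 292.5]
orientation: [-2.119, -2.319, 0.0]
ft_force: [0.6, 0.9, -1.8]
width: 40.2
grasp_force: 30.0
```

servo_tool --plan '[[[0.5,0.18,0.7,0,0,0,-0.1],[0.5,0.18,0.7,0,0,0,-0.1],[0.5,0.18,0.7,0,0,0,-0.1],[0.5,0.18,0.5,0,0,0,-0.1],[0.5,0.18,0.5,0,0,0,-0.1]]]'

```text
t: 12.98
ee_pos: [520.8, 36.5, 292.5]
orientation: [-2.167, -2.274, 0.001]
ft_force: [0.0, 0.6, -0.5]
width: 40.5
grasp_force: 30.0
```

servo_tool --plan '[[[0.5,0,0,0,0,0,-0.1],[0.5,0,0,0,0,0,0],[0.5,0,0,0,0,0,0],[0.5,0,0,0,0,0,0]]]'

```text
t: 13.32
ee_pos: [520.4, 34.1, 292.5]
orientation: [-2.179, -2.263, 0.001]
ft_force: [0.1, -0.7, -1.5]
width: 40.1
grasp_force: 30.0
```

servo_tool --plan '[[[0.5,0.01,0.01,-0.5,0,0,0],[0.5,0,0,-0.6,0,0,0],[0.5,0,0,-0.5,0,0,0],[0.5,0,0,-0.3,0,0,0],[0.5,0,0,-0.1,0,0,0]]]'

```text
t: 13.73
ee_pos: [519.9, 34.3, 210.7]
orientation: [-2.178, -2.261, 0.004]
ft_force: [0.2, 0.4, -1.0]
width: 40.2
grasp_force: 30.0
```

servo_tool --plan '[[[0.5,0,0,-0.15,0,0,0],[0.5,0,0,-0.2,0,0,0],[0.5,0,0,-0.2,0,0,0],[0.5,0,0,-0.15,0,0,0],[0.5,0,0,-0.05,0,0,0]]]'

```text
t: 14.15
ee_pos: [520.9, 35.3, 181.9]
orientation: [-2.178, -2.263, 0.001]
ft_force: [-0.3, -0.8, -0.5]
width: 40.3
grasp_force: 30.0
```

servo_tool --plan '[[[0.5,0,0,-0.1,0,0,0],[0.5,0,0,-0.08,0,0,0],[0.5,0,0,-0.02,0,0,0],[0.5,0,0,0,0,0,0]]]'

```text
t: 14.48
ee_pos: [521.2, 35.4, 174.5]
orientation: [-2.178, -2.264, 0.0]
ft_force: [-0.2, -0.1, -1.6]
width: 40.1
grasp_force: 30.0
```

servo_tool --plan '[[[-0.6,0,0,0,0,0,0],[-1,0,0,0,0,0,0],[-1,0,0,0,0,0,0],[-1,0,0,0,0,0,0],[-1,0,0,0,0,0,0]]]'

```text
t: 14.9
ee_pos: [521.4, 35.3, 174.9]
orientation: [2.178, 2.264, 0.001]
ft_force: [-0.3, 0.4, 0.6]
width: 69.7
grasp_force: 0.0
```

servo_tool --plan '[[[-1,0,0,0.2,0,0,0],[-1,0,0,0.6,0,0,0],[-1,0,0,0.9,0,0,0],[-1,0,0,0.9,0,0,0],[-1,0,0,0.4,0,0,0]]]'

```text
t: 15.32
ee_pos: [522.7, 35.4, 299.4]
orientation: [2.175, 2.261, 0.006]
ft_force: [1.1, 0.8, 0.7]
width: 87.6
grasp_force: 0.0
```

servo_tool --plan '[[[-1,-0.19,-0.67,0,0,0,-0.43],[-1,-0.19,-0.67,0,0,0,-0.43],[-1,-0.19,-0.67,0,0,0,-0.43],[-1,-0.19,-0.67,0,0,0,-0.43],[-1,-0.19,-0.67,0,0,0,-0.43]]]'

```text
t: 15.73
ee_pos: [482.7, -99.7, 295.5]
orientation: [2.382, 2.048, 0.001]
ft_force: [0.0, 0.0, 0.6]
width: 88.2
grasp_force: 0.0
```

servo_tool --plan '[[[-1,-0.19,-0.67,0,0,0,-0.43],[-1,-0.19,-0.67,0,0,0,-0.43],[-1,-0.19,-0.67,0,0,0,-0.43],[-1,-0.19,-0.67,0,0,0,-0.43],[-1,-0.19,-0.67,0,0,0,-0.43]]]'

```text
t: 16.15
ee_pos: [444.7, -233.9, 295.4]
orientation: [2.563, 1.815, 0.001]
ft_force: [0.3, 0.6, -0.3]
width: 87.9
grasp_force: 0.0
```

servo_tool --plan '[[[-1,-0.19,-0.67,0,0,0,-0.43],[-1,-0.19,-0.67,0,0,0,-0.43],[-1,0,0,0,0,0,0],[-1,0,0,0,0,0,0]]]'

```text
t: 16.48
ee_pos: [429.6, -287.2, 295.1]
orientation: [2.63, 1.717, 0.0]
ft_force: [-0.4, -0.3, -0.0]
width: 87.7
grasp_force: 0.0
```

Run:
```python
from meas import *
im=grab('top','top2'); check(im,(528,-139)); check(im,(521,35))
o=readout.get_obs(); print(o['ee_pos'],o['orientation'])
```

```text
cap [ 528.4 -137.9] 0.67 barcentroid, cent ang, axis ang [ 539.1 -137.4] 2.5 -0.7
cap [520.4  34.6] 0.49 barcentroid, cent ang, axis ang [530.7  36.1] 8.0 3.9
[ 429.80757495 -286.3116005   294.98525542] [-2.62920415e+00 -1.71934501e+00 -3.38471133e-04]
```

servo_tool --plan '[[[-1,0.02,0.03,-0.5,0,0,0],[-1,0,0,-0.8,0,0,0],[-1,0,0,-0.8,0,0,0],[-1,0,0,-0.7,0,0,0],[-1,0,0,-0.3,0,0,0]]]'

```text
t: 16.95
ee_pos: [429.8, -282.7, 167.8]
orientation: [-2.623, -1.721, 0.003]
ft_force: [-1.3, 0.9, 1.1]
width: 87.7
grasp_force: 0.0
```

servo_tool --plan '[[[0,0,0,-0.14,0,0,0],[0.5,0,0,0,0,0,0],[0.5,0,0,0,0,0,0],[0.5,0,0,0,0,0,0],[0.5,0,0,0,0,0,0]]]'

```text
t: 17.37
ee_pos: [431.6, -285.3, 166.4]
orientation: [2.626, 1.72, 0.001]
ft_force: [0.2, -0.1, -0.3]
width: 58.3
grasp_force: 0.0
```

servo_tool --plan '[[[0.5,0,0,0,0,0,0],[0.5,0,0,0,0,0,0],[0.5,0,0,0,0,0,0],[0.5,0,0,0,0,0,0]]]'

```text
t: 17.7
ee_pos: [431.0, -285.3, 165.6]
orientation: [2.628, 1.72, 0.001]
ft_force: [-1.1, 0.7, 5.9]
width: 39.8
grasp_force: 30.0
```

servo_tool --plan '[[[0.5,0,0,0.5,0,0,0],[0.5,0,0,0.8,0,0,0],[0.5,0,0,0.8,0,0,0],[0.5,0,0,0.8,0,0,0],[0.5,0,0,0.3,0,0,0]]]'

```text
t: 18.12
ee_pos: [431.9, -285.9, 297.1]
orientation: [2.625, 1.718, 0.003]
ft_force: [0.4, -1.1, -0.9]
width: 39.9
grasp_force: 30.0
```

servo_tool --plan '[[[0.5,0.23,0.4,0,0,0,0.52],[0.5,0.23,0.66,0,0,0,0.52],[0.5,0.23,0.7,0,0,0,0.52],[0.5,0.23,0.7,0,0,0,0.52],[0.5,0.23,0.7,0,0,0,0.52]]]'

```text
t: 18.53
ee_pos: [476.7, -157.5, 292.9]
orientation: [-2.415, -2.009, 0.0]
ft_force: [0.5, -0.2, -0.9]
width: 40.2
grasp_force: 30.0
```

servo_tool --plan '[[[0.5,0.23,0.7,0,0,0,0.52],[0.5,0.23,0.7,0,0,0,0.52],[0.5,0.23,0.7,0,0,0,0.52],[0.5,0.23,0.7,0,0,0,0.52],[0.5,0.23,0.6,0,0,0,0.52]]]'

```text
t: 18.95
ee_pos: [522.8, -20.9, 292.8]
orientation: [-2.171, -2.27, 0.001]
ft_force: [1.1, -1.0, -2.1]
width: 39.9
grasp_force: 30.0
```

servo_tool --plan '[[[0.5,0,0,0,0,0,0],[0.5,0,0,0,0,0,0],[0.5,0,0,0,0,0,0],[0.5,0,0,0,0,0,0]]]'

```text
t: 19.28
ee_pos: [522.4, -23.5, 292.8]
orientation: [-2.175, -2.266, 0.001]
ft_force: [0.6, -1.3, -1.7]
width: 39.8
grasp_force: 30.0
```

servo_tool --plan '[[[0.5,0.01,0.01,-0.5,0,0,0],[0.5,0,0,-0.6,0,0,0],[0.5,0,0,-0.5,0,0,0],[0.5,0,0,-0.3,0,0,0],[0.5,0,0,-0.1,0,0,0]]]'

```text
t: 19.7
ee_pos: [521.8, -23.3, 211.1]
orientation: [-2.175, -2.263, 0.004]
ft_force: [0.0, 0.8, -0.8]
width: 40.4
grasp_force: 30.0
```

servo_tool --plan '[[[0.5,0,0,-0.15,0,0,0],[0.5,0,0,-0.2,0,0,0],[0.5,0,0,-0.2,0,0,0],[0.5,0,0,-0.15,0,0,0],[0.5,0,0,-0.05,0,0,0]]]'

```text
t: 20.12
ee_pos: [522.9, -22.3, 182.3]
orientation: [-2.174, -2.267, 0.001]
ft_force: [-0.6, 0.1, -1.0]
width: 40.1
grasp_force: 30.0
```

servo_tool --plan '[[[0.5,0,0,-0.1,0,0,0],[0.5,0,0,-0.08,0,0,0],[0.5,0,0,-0.02,0,0,0],[0.5,0,0,0,0,0,0]]]'

```text
t: 20.45
ee_pos: [523.2, -22.2, 174.9]
orientation: [-2.174, -2.268, 0.0]
ft_force: [-1.3, 0.1, -1.7]
width: 40.2
grasp_force: 30.0
```

servo_tool --plan '[[[-0.6,0,0,0,0,0,0],[-1,0,0,0,0,0,0],[-1,0,0,0,0,0,0],[-1,0,0,0,0,0,0],[-1,0,0,0,0,0,0]]]'

```text
t: 20.87
ee_pos: [523.4, -22.3, 175.3]
orientation: [2.174, 2.268, 0.0]
ft_force: [0.1, -0.9, 0.7]
width: 69.7
grasp_force: 0.0
```

servo_tool --plan '[[[-1,0,0,0.2,0,0,0],[-1,0,0,0.6,0,0,0],[-1,0,0,0.9,0,0,0],[-1,0,0,0.9,0,0,0],[-1,0,0,0.4,0,0,0]]]'

```text
t: 21.28
ee_pos: [524.6, -22.3, 299.9]
orientation: [2.171, 2.265, 0.006]
ft_force: [0.5, -0.6, 0.4]
width: 88.0
grasp_force: 0.0
```

servo_tool --plan '[[[-1,0.02,-0.71,0,0,0,0.91],[-1,0.02,-0.71,0,0,0,0.91],[-1,0.02,-0.71,0,0,0,0.91],[-1,0.02,-0.71,0,0,0,0.91],[-1,0.02,-0.71,0,0,0,0.91]]]'

```text
t: 21.7
ee_pos: [527.1, -165.5, 296.0]
orientation: [1.678, 2.655, 0.0]
ft_force: [0.5, -0.6, -0.9]
width: 88.0
grasp_force: 0.0
```

servo_tool --plan '[[[-1,0.02,-0.71,0,0,0,0.91],[-1,0.02,-0.71,0,0,0,0.91],[-1,0.02,-0.71,0,0,0,0.91],[-1,0.02,-0.71,0,0,0,0.91],[-1,0.02,-0.71,0,0,0,0.91]]]'

```text
t: 22.12
ee_pos: [531.0, -307.7, 295.8]
orientation: [1.122, 2.934, -0.0]
ft_force: [-0.5, 0.0, 0.9]
width: 88.0
grasp_force: 0.0
```

servo_tool --plan '[[[-1,0,0,0,0,0,0],[-1,0,0,0,0,0,0],[-1,0,0,0,0,0,0],[-1,0,0,0,0,0,0]]]'

```text
t: 22.45
ee_pos: [531.1, -305.2, 295.2]
orientation: [-1.128, -2.932, -0.0]
ft_force: [0.9, 0.2, -0.1]
width: 87.9
grasp_force: 0.0
```

Run:
```python
from meas import *
im=grab('top','top3'); check(im,(528,-139)); check(im,(521,35)); check(im,(523.5,-23)); strip(im,'c3',(250,180,390,290),5)
```

```text
cap [ 528.2 -137.7] 0.72 barcentroid, cent ang, axis ang [ 539.1 -137.4] 1.5 -0.3
cap [520.4  34.7] 0.51 barcentroid, cent ang, axis ang [530.8  36.1] 7.9 3.8
cap [523. -23.] 0.27 barcentroid, cent ang, axis ang [534.8 -22.2] 4.1 6.5
```

View pics/c3.png

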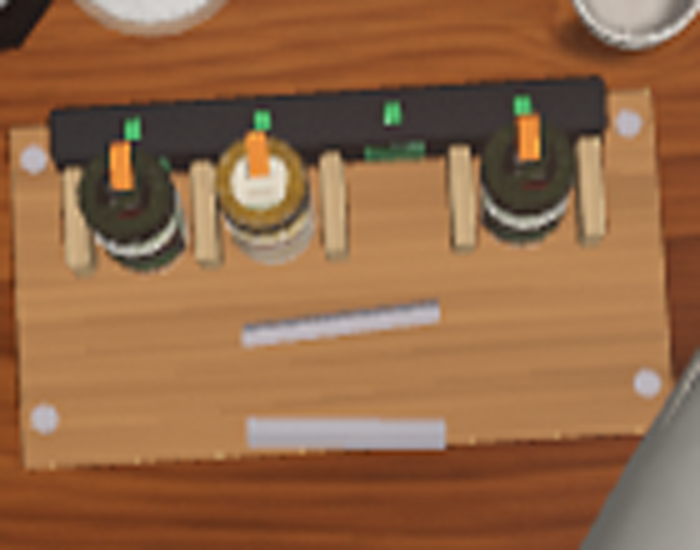

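Three jars are in, all bars pointing to the reader within about 4°. J1 is next, going to pocket 2.

servo_tool --plan '[[[-1,0,-0.02,-0.5,0,0,0],[-1,0,0,-0.8,0,0,0],[-1,0,0,-0.8,0,0,0],[-1,0,0,-0.7,0,0,0],[-1,0,0,-0.3,0,0,0]]]'

```text
t: 22.92
ee_pos: [529.8, -305.0, 167.7]
orientation: [-1.125, -2.928, -0.002]
ft_force: [-0.9, 0.3, -0.0]
width: 88.1
grasp_force: 0.0
```

servo_tool --plan '[[[0,0,0,-0.14,0,0,0],[0.5,0,0,0,0,0,0],[0.5,0,0,0,0,0,0],[0.5,0,0,0,0,0,0],[0.5,0,0,0,0,0,0]]]'

```text
t: 23.33
ee_pos: [532.1, -307.5, 167.2]
orientation: [1.127, 2.929, -0.001]
ft_force: [-0.2, -0.1, 0.7]
width: 58.0
grasp_force: 0.0
```

servo_tool --plan '[[[0.5,0,0,0,0,0,0],[0.5,0,0,0,0,0,0],[0.5,0,0,0,0,0,0],[0.5,0,0,0,0,0,0]]]'

```text
t: 23.67
ee_pos: [531.5, -307.4, 166.1]
orientation: [1.128, 2.931, -0.0]
ft_force: [-0.4, -0.3, 4.4]
width: 40.0
grasp_force: 30.0
```

servo_tool --plan '[[[0.5,0,0,0.5,0,0,0],[0.5,0,0,0.8,0,0,0],[0.5,0,0,0.8,0,0,0],[0.5,0,0,0.8,0,0,0],[0.5,0,0,0.3,0,0,0]]]'

```text
t: 24.08
ee_pos: [532.5, -307.8, 297.8]
orientation: [1.126, 2.927, -0.002]
ft_force: [0.4, -0.1, -1.0]
width: 40.2
grasp_force: 30.0
```

servo_tool --plan '[[[0.5,-0.015,0.45,0,0,0,-0.91],[0.5,-0.015,0.56,0,0,0,-0.91],[0.5,-0.015,0.6,0,0,0,-0.91],[0.5,-0.015,0.6,0,0,0,-0.91],[0.5,-0.015,0.6,0,0,0,-0.91]]]'

```text
t: 24.5
ee_pos: [527.6, -193.5, 292.4]
orientation: [-1.689, -2.647, 0.0]
ft_force: [0.4, 0.9, -1.2]
width: 40.3
grasp_force: 30.0
```

servo_tool --plan '[[[0.5,-0.015,0.6,0,0,0,-0.91],[0.5,-0.015,0.6,0,0,0,-0.91],[0.5,-0.015,0.6,0,0,0,-0.91],[0.5,-0.015,0.6,0,0,0,-0.92],[0.5,-0.015,0.43,0,0,0,-0.92]]]'

```text
t: 24.92
ee_pos: [524.5, -79.7, 292.5]
orientation: [-2.179, -2.261, 0.001]
ft_force: [-0.8, 0.0, -0.9]
width: 40.2
grasp_force: 30.0
```

servo_tool --plan '[[[0.5,0,0,0,0,0,0],[0.5,0,0,0,0,0,0],[0.5,0,0,0,0,0,0],[0.5,0,0,0,0,0,0]]]'

```text
t: 25.25
ee_pos: [525.3, -82.3, 293.2]
orientation: [-2.175, -2.266, 0.001]
ft_force: [-0.1, 0.8, -1.1]
width: 40.3
grasp_force: 30.0
```

servo_tool --plan '[[[0.5,0,0,-0.5,0,0,0],[0.5,0,0,-0.6,0,0,0],[0.5,0,0,-0.5,0,0,0],[0.5,0,0,-0.3,0,0,0],[0.5,0,0,-0.1,0,0,0]]]'

```text
t: 25.67
ee_pos: [524.2, -82.3, 211.3]
orientation: [-2.175, -2.263, 0.003]
ft_force: [-0.2, 0.0, -0.6]
width: 40.1
grasp_force: 30.0
```

servo_tool --plan '[[[0.5,0,0,-0.15,0,0,0],[0.5,0,0,-0.2,0,0,0],[0.5,0,0,-0.2,0,0,0],[0.5,0,0,-0.15,0,0,0],[0.5,0,0,-0.05,0,0,0]]]'

```text
t: 26.08
ee_pos: [524.9, -81.5, 182.7]
orientation: [-2.176, -2.265, 0.001]
ft_force: [0.3, -0.2, -1.3]
width: 40.2
grasp_force: 30.0
```

servo_tool --plan '[[[0.5,0,0,-0.1,0,0,0],[0.5,0,0,-0.08,0,0,0],[0.5,0,0,-0.02,0,0,0],[0.5,0,0,0,0,0,0]]]'

```text
t: 26.42
ee_pos: [525.2, -81.4, 175.3]
orientation: [-2.176, -2.266, 0.0]
ft_force: [-0.3, 0.2, -1.1]
width: 40.1
grasp_force: 30.0
```

servo_tool --plan '[[[-0.6,0,0,0,0,0,0],[-1,0,0,0,0,0,0],[-1,0,0,0,0,0,0],[-1,0,0,0,0,0,0],[-1,0,0,0,0,0,0]]]'

```text
t: 26.83
ee_pos: [525.4, -81.5, 175.7]
orientation: [2.176, 2.266, 0.0]
ft_force: [0.5, -0.0, 0.1]
width: 70.1
grasp_force: 0.0
```

servo_tool --plan '[[[-1,0,0,0.2,0,0,0],[-1,0,0,0.6,0,0,0],[-1,0,0,0.9,0,0,0],[-1,0,0,0.9,0,0,0],[-1,0,0,0.4,0,0,0]]]'

```text
t: 27.25
ee_pos: [526.6, -81.7, 300.3]
orientation: [2.173, 2.262, 0.005]
ft_force: [1.0, 0.2, 0.1]
width: 87.8
grasp_force: 0.0
```

servo_tool --plan '[[[-1,-0.3,-0.8,0,0,0,0],[-1,-0.3,-0.9,0,0,0,0],[-1,-0.3,-0.9,0,0,0,0],[-1,-0.3,-0.9,0,0,0,0],[-1,-0.3,-0.9,0,0,0,0]]]'

```text
t: 27.67
ee_pos: [464.5, -258.9, 296.4]
orientation: [2.175, 2.266, 0.0]
ft_force: [0.4, 0.2, -0.4]
width: 88.2
grasp_force: 0.0
```

Run:
```python
from meas import *
im=grab('top','top4'); s=grab('scene','scene4')
for c in((528,-139),(525.5,-81),(523.5,-23),(521,35)): check(im,c)
a=cv2.resize(im[220:275,115:225],None,fx=7,fy=7,interpolation=cv2.INTER_CUBIC)[:,:,::-1]
b=cv2.resize(s[295:355,190:270],None,fx=3,fy=3,interpolation=cv2.INTER_CUBIC)[:,:,::-1]
c=cv2.resize(im[185:240,250:390],None,fx=3.5,fy=3.5,interpolation=cv2.INTER_CUBIC)[:,:,::-1]
o=np.zeros((600,800,3),'uint8')
for i,x,y in((a,0,0),(b,0,390),(c,260,390)): o[y:y+i.shape[0],x:x+i.shape[1]]=i
cv2.imwrite('pics/c4.png',o)
```

```text
cap [ 528.1 -137.7] 0.74 barcentroid, cent ang, axis ang [ 538.9 -137.4] 1.5 -0.6
cap [523.4 -80.3] 0.67 barcentroid, cent ang, axis ang [535.4 -79.4] 4.1 5.7
cap [523.1 -23. ] 0.27 barcentroid, cent ang, axis ang [534.9 -22.2] 4.1 6.3
cap [520.2  34.6] 0.5 barcentroid, cent ang, axis ang [530.6  36.1] 7.9 3.6
```

View pics/c4.png

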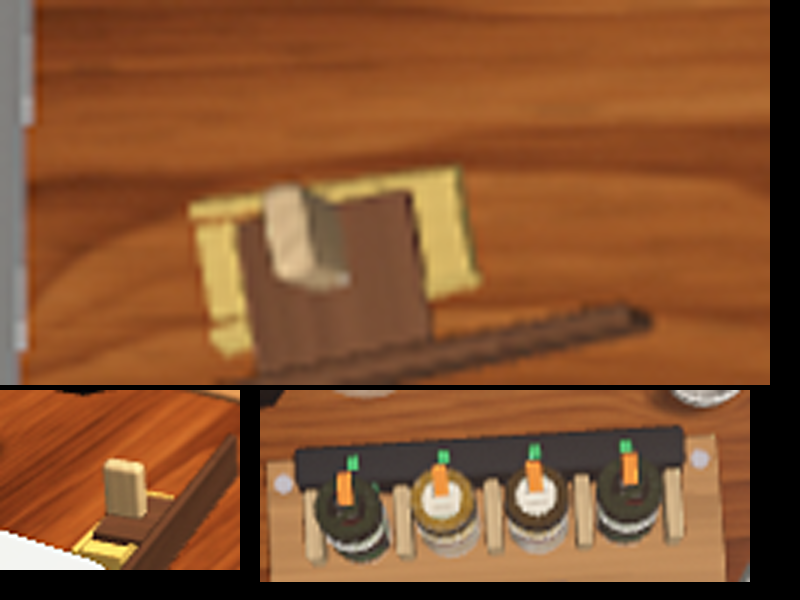

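All four jars stand in the pockets, with their bars 2–6° off world +x; the rack is at 2.2°. The keeper has been knocked about 30 mm towards the robot. Its fin top is now near crop (286,234), which is full-image (155.4,253). I'll measure it now.

Run:
```python
from meas import *
im=grab('top','top5')
f=4;x0,y0,x1,y1=110,225,225,300
c=cv2.resize(im[y0:y1,x0:x1],None,fx=f,fy=f,interpolation=cv2.INTER_CUBIC)
h=cv2.cvtColor(c,cv2.COLOR_RGB2HSV)
brass=cv2.inRange(h,(20,90,120),(32,255,255)); fin=cv2.inRange(h,(8,20,170),(24,110,255))
dark=cv2.inRange(c,(0,0,0),(120,75,70))
T=lambda P:(np.asarray(P,float)+.5)/f+[x0-.5,y0-.5]
for n,m,z in(('fin',fin,62),('dark',dark,42),('brass',brass,12)):
    k,l,s,ce=cv2.connectedComponentsWithStats(m)
    for i in range(1,k):
        if s[i,4]>150:
            p=np.argwhere(l==i)[:,::-1]; r=cv2.minAreaRect(p.astype(np.float32)); q=onz('top',T(cv2.boxPoints(r)),z)
            print(n,s[i,4],T([ce[i]]).round(1),onz('top',T([ce[i]]),z)[0].round(1),np.round(r[1],1)/f); print(q[:,:2].round(1).tolist())
o=c.copy()
for m,col in((fin,(0,255,0)),(dark,(0,0,255)),(brass,(255,0,255))):
    cs,_=cv2.findContours(m,cv2.RETR_EXTERNAL,cv2.CHAIN_APPROX_NONE); cv2.drawContours(o,cs,-1,col,1)
v=np.vstack([o,c]); cv2.imwrite('pics/c5.png',v[:600,:,::-1])
```

```text
fin 1092 [[155.7 253. ]] [457.2 306.3  62. ] [13.275  5.8  ]
[[471.0, 315.9], [473.0, 302.8], [443.6, 297.1], [441.6, 310.1]]
dark 1251 [[131.9 246.8]] [475.2 369.   42. ] [27.225  6.1  ]
[[467.6, 401.1], [481.7, 401.0], [478.1, 336.8], [464.2, 337.0]]
dark 885 [[151.7 260.1]] [443.7 321.9  42. ] [20.775  7.   ]
[[464.4, 330.0], [466.6, 314.0], [419.9, 305.5], [417.7, 321.5]]
dark 6885 [[164.7 273. ]] [413.9 291.4  42. ] [12.25 91.05]
[[413.1, 403.2], [453.0, 198.0], [426.0, 191.9], [385.9, 396.4]]
brass 2311 [[175.7 251.4]] [466.1 275.5  12. ] [18.25 21.5 ]
[[478.4, 315.9], [486.2, 265.9], [444.2, 257.7], [436.4, 307.5]]
brass 297 [[147.1 248.9]] [473.2 343.7  12. ] [ 2.075 10.175]
[[474.4, 356.0], [476.5, 331.8], [471.7, 331.2], [469.6, 355.4]]
brass 1310 [[146.6 260.3]] [446.6 344.2  12. ] [18.2    5.425]
[[465.7, 354.7], [467.4, 341.9], [425.4, 334.3], [423.7, 347.1]]
brass 2095 [[194.4 296.1]] [362.3 230.7  12. ] [ 8.75 22.25]
[[375.1, 254.7], [374.3, 203.0], [354.3, 202.9], [355.1, 254.5]]
```

View pics/c5.png

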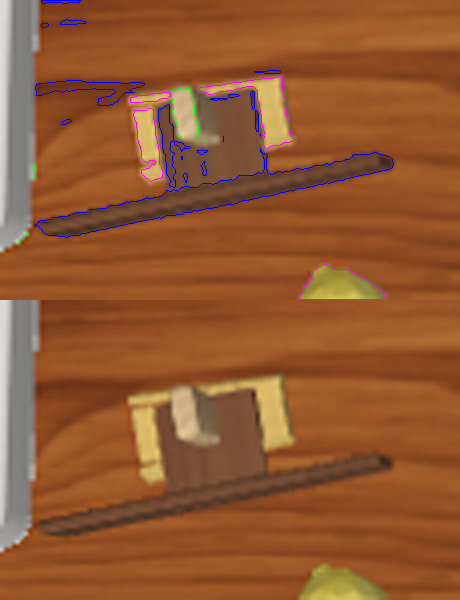

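Run:
```python
from meas import *
im=cv2.imread('pics/top5.png')[:,:,::-1].copy()
f=6;x0,y0,x1,y1=285,232,350,277
c=cv2.resize(im[y0:y1,x0:x1],None,fx=f,fy=f,interpolation=cv2.INTER_CUBIC)
h=cv2.cvtColor(c,cv2.COLOR_RGB2HSV); m=cv2.inRange(h,(0,0,130),(180,60,255))
k,l,s,ce=cv2.connectedComponentsWithStats(m)
T=lambda P:(np.asarray(P,float)+.5)/f+[x0-.5,y0-.5]
yaw=np.radians(2.24);O=np.array([489.5,-53.4]);R=np.array([[np.cos(yaw),-np.sin(yaw)],[np.sin(yaw),np.cos(yaw)]])
for i in range(1,k):
    if s[i,4]<400: continue
    p=np.argwhere(l==i)[:,::-1]; q=(onz('top',T(p),20)[:,:2]-O)@R
    print(s[i,4],'y range',q[:,1].min().round(1),q[:,1].max().round(1))
    for y in(-35,0,35):
        a=q[abs(q[:,1]-y)<3,0]; print('  y',y,'x',np.percentile(a,[3,50,97]).round(1))
```

```text
5961 y range -44.7 45.4
  y -35 x [-17.6 -13.1  -8.6]
  y 0 x [-19.9 -15.3 -10.8]
  y 35 x [-22.4 -17.9 -13.3]
8309 y range -44.0 45.6
  y -35 x [-74.3 -68.2 -62.1]
  y 0 x [-72.1 -65.7 -59.2]
  y 35 x [-69.3 -63.1 -56.9]
```

servo_tool --plan '[[[-1,-0.2,0.9,0,0,0,-0.9],[-1,-0.1,0.9,0,0,0,-0.9],[-1,0,0.9,0,0,0,-0.9],[-1,0,0.9,0,0,0,-0.9],[-1,0,0.9,0,0,0,-0.9]]]'

```text
t: 28.23
ee_pos: [452.8, -74.7, 295.9]
orientation: [-2.579, -1.793, -0.001]
ft_force: [0.8, 0.2, -0.3]
width: 88.0
grasp_force: 0.0
```

servo_tool --plan '[[[-1,0,0.9,0,0,0,-0.9],[-1,0,0.9,0,0,0,-0.9],[-1,0,0.9,0,0,0,-0.9],[-1,0,0.9,0,0,0,-0.9],[-1,0,0.9,0,0,0,-0.9]]]'

```text
t: 28.65
ee_pos: [452.3, 105.6, 296.0]
orientation: [-2.879, -1.257, -0.001]
ft_force: [1.0, -0.2, 0.2]
width: 88.3
grasp_force: 0.0
```

servo_tool --plan '[[[-1,0,0.9,0,0,0,-0.9],[-1,0,0.9,0,0,0,-0.9],[-1,0,0.9,0,0,0,-0.9],[-1,0,0.9,0,0,0,-0.9],[-1,0,0.9,0,0,0,-0.9]]]'

```text
t: 29.07
ee_pos: [451.8, 285.6, 295.9]
orientation: [-3.069, -0.672, -0.0]
ft_force: [0.1, -0.3, 0.6]
width: 87.7
grasp_force: 0.0
```

servo_tool --plan '[[[-1,0,0.4,0,0,0,-0.9],[-1,0,0.2,0,0,0,-0.9],[-1,0,0,0,0,0,-0.9],[-1,0,0,0,0,0,0],[-1,0,0,0,0,0,0]]]'

```text
t: 29.48
ee_pos: [452.3, 307.4, 295.6]
orientation: [-3.126, -0.316, 0.0]
ft_force: [-0.2, -0.0, 0.3]
width: 87.6
grasp_force: 0.0
```

servo_tool --plan '[[[-1,0.12,-0.02,-0.5,0,0,-0.1],[-1,0,0,-0.9,0,0,0],[-1,0,0,-0.9,0,0,0],[-1,0,0,-0.9,0,0,0],[-1,0,0,-0.5,0,0,0]]]'

```text
t: 29.9
ee_pos: [456.4, 304.7, 144.5]
orientation: [3.126, 0.299, -0.005]
ft_force: [0.2, 0.0, 0.2]
width: 87.8
grasp_force: 0.0
```

servo_tool --plan '[[[-1,0,0,-0.3,0,0,0],[-1,0,0,-0.3,0,0,0],[-1,0,0,-0.2,0,0,0],[-1,0,0,-0.15,0,0,0],[-1,0,0,0,0,0,0]]]'

```text
t: 30.32
ee_pos: [458.1, 305.8, 109.2]
orientation: [3.128, 0.297, -0.0]
ft_force: [-0.5, 0.3, 0.2]
width: 88.0
grasp_force: 0.0
```

servo_tool --plan '[[[0.2,0,0,0,0,0,0],[0.4,0,0,0,0,0,0],[0.4,0,0,0,0,0,0],[0.4,0,0,0,0,0,0],[0.4,0,0,0,0,0,0]]]'

```text
t: 30.73
ee_pos: [458.3, 305.9, 110.0]
orientation: [-3.127, -0.296, -0.001]
ft_force: [-0.3, -0.5, 0.5]
width: 58.2
grasp_force: 0.0
```

servo_tool --plan '[[[1,0,0,0,0,0,0],[1,0,0,0,0,0,0],[1,0,0,0,0,0,0],[1,0,0,0,0,0,0],[1,0,0,0,0,0,0]]]'

```text
t: 31.15
ee_pos: [458.0, 305.7, 109.4]
orientation: [3.128, 0.296, -0.0]
ft_force: [-0.3, -0.4, -0.2]
width: 24.6
grasp_force: 0.0
```

servo_tool --plan '[[[1,0,0,0,0,0,0],[1,0,0,0,0,0,0],[1,0,0,0,0,0,0]]]'

```text
t: 31.4
ee_pos: [458.1, 305.8, 109.5]
orientation: [-3.128, -0.296, -0.0]
ft_force: [0.1, 0.6, -0.6]
width: 13.9
grasp_force: 30.0
```

servo_tool --plan '[[[1,0,0,0.4,0,0,0],[1,0,0,0.8,0,0,0],[1,0,0,0.9,0,0,0],[1,0,0,0.9,0,0,0],[1,0,0,0.7,0,0,0]]]'

```text
t: 31.82
ee_pos: [458.0, 305.7, 259.5]
orientation: [-3.127, -0.296, -0.001]
ft_force: [0.1, -0.5, -3.7]
width: 13.8
grasp_force: 30.0
```

servo_tool --plan '[[[1,-0.01,-0.32,0.05,0,0,0.6],[1,-0.01,-0.32,0,0,0,0.95],[1,-0.01,-0.32,0,0,0,0.95],[1,-0.01,-0.32,0,0,0,0.95],[1,-0.01,-0.32,0,0,0,0.95]]]'

```text
t: 32.23
ee_pos: [455.5, 240.9, 259.1]
orientation: [3.012, 0.894, -0.002]
ft_force: [0.2, -0.4, -2.9]
width: 13.8
grasp_force: 30.0
```

servo_tool --plan '[[[1,-0.01,-0.32,0,0,0,0.95],[1,-0.01,-0.32,0,0,0,0.95],[1,-0.01,-0.32,0,0,0,0.95],[1,-0.01,-0.32,0,0,0,0.95],[1,-0.01,-0.32,0,0,0,0.95]]]'

```text
t: 32.65
ee_pos: [453.5, 176.9, 259.0]
orientation: [-2.763, -1.494, 0.002]
ft_force: [0.1, 0.3, -3.2]
width: 13.7
grasp_force: 30.0
```

servo_tool --plan '[[[1,-0.01,-0.32,0,0,0,0.95],[1,-0.01,-0.32,0,0,0,0.95],[1,0,-0.32,0,0,0,0.95],[1,0,-0.32,0,0,0,0.95],[1,0,-0.32,0,0,0,0.95]]]'

```text
t: 33.07
ee_pos: [452.7, 113.0, 259.0]
orientation: [-2.396, -2.031, 0.002]
ft_force: [-0.1, -0.2, -3.0]
width: 13.8
grasp_force: 30.0
```

servo_tool --plan '[[[1,0,-0.32,0,0,0,0.95],[1,0,-0.32,0,0,0,0.95],[1,0,-0.32,0,0,0,0.95],[1,0,-0.32,0,0,0,0.95],[1,0,-0.32,0,0,0,0.95]]]'

```text
t: 33.48
ee_pos: [452.7, 49.0, 259.1]
orientation: [-1.927, -2.48, 0.001]
ft_force: [0.2, 0.3, -4.0]
width: 13.7
grasp_force: 30.0
```

servo_tool --plan '[[[1,0,-0.32,0,0,0,0.95],[1,0,-0.32,0,0,0,0.95],[1,0,-0.32,0,0,0,0.95],[1,0,-0.32,0,0,0,0.95],[1,0,-0.32,0,0,0,0.95]]]'

```text
t: 33.9
ee_pos: [452.6, -14.9, 259.1]
orientation: [-1.375, -2.823, 0.001]
ft_force: [-0.1, 0.3, -3.1]
width: 13.8
grasp_force: 30.0
```

servo_tool --plan '[[[1,0,-0.32,0,0,0,0.95],[1,0,-0.32,0,0,0,0.95],[1,0,-0.32,0,0,0,0.95],[1,0,-0.32,0,0,0,0.95],[1,0,-0.32,0,0,0,0.95]]]'

```text
t: 34.32
ee_pos: [452.6, -78.8, 259.0]
orientation: [-0.765, -3.046, 0.0]
ft_force: [0.3, -0.4, -2.4]
width: 13.8
grasp_force: 30.0
```

servo_tool --plan '[[[1,0,-0.32,0,0,0,0.95],[1,0,-0.32,0,0,0,0.95],[1,0,-0.32,0,0,0,0.95],[1,0,-0.32,0,0,0,0.95],[1,0,-0.32,0,0,0,0.95]]]'

```text
t: 34.73
ee_pos: [452.7, -142.8, 259.0]
orientation: [-0.122, -3.138, -0.0]
ft_force: [0.2, -0.0, -3.2]
width: 13.6
grasp_force: 30.0
```

servo_tool --plan '[[[1,0,-0.2,0,0,0,0.4],[1,0,-0.1,0,0,0,0],[1,0,0,0,0,0,0],[1,0,0,0,0,0,0]]]'

```text
t: 35.07
ee_pos: [452.9, -154.1, 259.2]
orientation: [-0.076, -3.14, -0.001]
ft_force: [-0.4, 0.7, -2.9]
width: 13.6
grasp_force: 30.0
```

servo_tool --plan '[[[1,0,-0.07,-0.3,0,0,0.5],[1,0.01,0,-0.7,0,0,0.51],[1,0,0,-0.7,0,0,0],[1,0,0,-0.6,0,0,0],[1,0,0,-0.4,0,0,0]]]'

```text
t: 35.48
ee_pos: [452.7, -156.1, 149.5]
orientation: [0.064, -3.139, -0.002]
ft_force: [-0.8, 0.5, -3.6]
width: 13.9
grasp_force: 30.0
```

servo_tool --plan '[[[1,0,0,-0.3,0,0,0],[1,0,0,-0.2,0,0,0],[1,0,0,-0.05,0,0,0],[1,0,0,0,0,0,0],[1,0,0,0,0,0,0]]]'

```text
t: 35.9
ee_pos: [454.1, -157.0, 130.0]
orientation: [-0.065, 3.14, -0.0]
ft_force: [-0.2, -0.5, -3.8]
width: 14.1
grasp_force: 30.0
```

Run:
```python
from meas import *
im=grab('top','top6'); s=grab('scene','scene6')
a=cv2.resize(im[180:300,250:410],None,fx=3.5,fy=3.5,interpolation=cv2.INTER_CUBIC)[:,:,::-1]
b=cv2.resize(s[215:305,240:380],(0,0),fx=4,fy=4,interpolation=cv2.INTER_CUBIC)[:,:,::-1]
cv2.imwrite('pics/c6.png',np.vstack([a[60:300],b]))
```

```text
(no output)
```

View pics/c6.png

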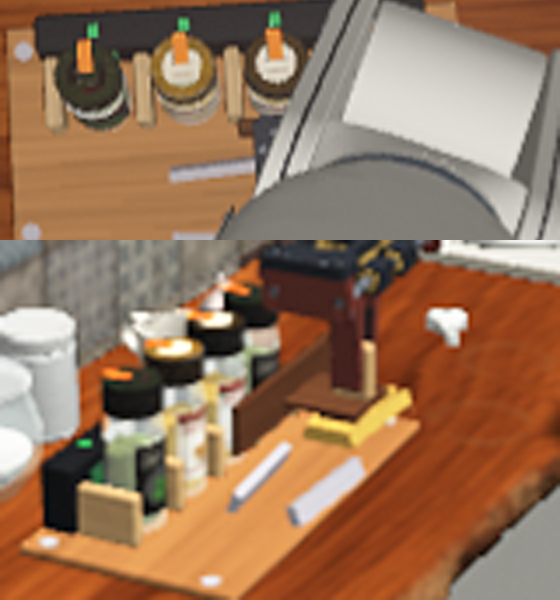

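Keeper is over the bare base right of the way, with the fence towards the jars and the narrow end leading left. The foot shows at about (360,415) in the crop. Lowering it now.

servo_tool --plan '[[[1,-0.02,0,-0.1,0,0,0],[1,0,0,-0.1,0,0,0],[1,0,0,-0.08,0,0,0],[1,0,0,0,0,0,0],[1,0,0,0,0,0,0]]]'

```text
t: 36.42
ee_pos: [452.7, -157.0, 118.0]
orientation: [0.065, -3.14, -0.0]
ft_force: [0.1, -0.6, -3.4]
width: 13.7
grasp_force: 30.0
```

servo_tool --plan '[[[1,0,0,-0.03,0,0,0],[1,0,0,0,0,0,0],[1,0,0,0,0,0,0]]]'

```text
t: 36.67
ee_pos: [452.9, -157.1, 117.4]
orientation: [-0.065, 3.141, -0.0]
ft_force: [-1.6, 0.5, 4.3]
width: 13.7
grasp_force: 30.0
```

servo_tool --plan '[[[1,-0.01,0.25,0.005,0,0,0],[1,-0.01,0.25,0,0,0,0],[1,-0.01,0.25,0,0,0,0],[1,-0.01,0.25,0,0,0,0],[1,0,0,0,0,0,0]]]'

```text
t: 37.08
ee_pos: [451.3, -115.0, 117.5]
orientation: [-0.067, 3.141, 0.001]
ft_force: [0.4, 3.8, 3.3]
width: 14.0
grasp_force: 30.0
```

servo_tool --plan '[[[1,-0.01,0.2,0,0,0,0],[1,-0.01,0.2,0,0,0,0],[1,-0.01,0.1,0,0,0,0],[1,0,0,0,0,0,0],[1,0,0,0,0,0,0]]]'

```text
t: 37.5
ee_pos: [450.3, -96.4, 117.5]
orientation: [-0.065, 3.14, 0.001]
ft_force: [1.8, 5.3, 7.2]
width: 13.9
grasp_force: 30.0
```

servo_tool --plan '[[[1,-0.01,0.15,0.01,0,0,0],[1,0,0.15,0,0,0,0],[1,-0.01,0.1,0,0,0,0],[1,0,0.05,0,0,0,0],[1,0,0,0,0,0,0]]]'

```text
t: 37.92
ee_pos: [449.1, -78.6, 117.6]
orientation: [0.065, -3.14, -0.0]
ft_force: [0.4, 1.1, 2.5]
width: 13.4
grasp_force: 30.0
```

servo_tool --plan '[[[1,-0.01,0.1,0,0,0,0],[1,0,0.1,0,0,0,0],[1,0,0.05,0,0,0,0],[1,0,0,0,0,0,0],[1,0,0,0,0,0,0]]]'

```text
t: 38.33
ee_pos: [449.1, -68.7, 117.6]
orientation: [-0.064, 3.14, 0.001]
ft_force: [3.4, 1.6, -1.4]
width: 14.0
grasp_force: 30.0
```

servo_tool --plan '[[[1,0.01,0.08,0,0,0,0],[1,0,0.08,0,0,0,0],[1,0,0.04,0,0,0,0],[1,0,0,0,0,0,0],[1,0,0,0,0,0,0]]]'

```text
t: 38.75
ee_pos: [449.4, -60.8, 117.7]
orientation: [-0.065, 3.141, 0.0]
ft_force: [3.2, 0.7, -1.9]
width: 14.0
grasp_force: 30.0
```

servo_tool --plan '[[[1,0,0.05,0,0,0,0],[1,0,0.05,0,0,0,0],[1,0,0,0,0,0,0],[1,0,0,0,0,0,0]]]'

```text
t: 39.08
ee_pos: [449.5, -57.1, 117.7]
orientation: [-0.065, 3.14, -0.0]
ft_force: [3.6, -3.3, -2.2]
width: 13.7
grasp_force: 30.0
```

servo_tool --plan '[[[1,0.01,0.04,0,0,0,0],[1,0,0.03,0,0,0,0],[1,0,0,0,0,0,0],[1,0,0,0,0,0,0]]]'

```text
t: 39.42
ee_pos: [449.6, -56.4, 117.6]
orientation: [-0.067, 3.141, -0.004]
ft_force: [0.8, -25.3, -3.4]
width: 13.9
grasp_force: 30.0
```

servo_tool --plan '[[[1,0,0.03,0,0,0,0],[1,0,0.03,0,0,0,0],[1,0,0,0,0,0,0],[1,0,0,0,0,0,0]]]'

```text
t: 39.75
ee_pos: [449.7, -56.0, 117.6]
orientation: [-0.068, 3.141, -0.008]
ft_force: [-1.3, -45.4, -5.1]
width: 14.0
grasp_force: 30.0
```

servo_tool --plan '[[[1,0,-0.04,0,0,0,0],[1,0,-0.03,0,0,0,0],[1,0,0,0,0,0,0],[1,0,0,0,0,0,0]]]'

```text
t: 40.08
ee_pos: [449.6, -56.4, 117.6]
orientation: [-0.066, 3.141, -0.003]
ft_force: [1.2, -19.2, -3.8]
width: 13.8
grasp_force: 30.0
```

servo_tool --plan '[[[0.5,0,0,0,0,0,0],[0.3,0,0,0,0,0,0],[0.2,0,0,0,0,0,0],[0.2,0,0,0,0,0,0],[0.2,0,0,0,0,0,0]]]'

```text
t: 40.5
ee_pos: [449.2, -54.3, 117.6]
orientation: [0.065, -3.14, -0.0]
ft_force: [0.2, 0.9, -0.2]
width: 34.6
grasp_force: 0.0
```

servo_tool --plan '[[[0.2,0,0,0.3,0,0,0],[0.2,0,0,0.6,0,0,0],[0.2,0,0,0.9,0,0,0],[0.2,0,0,0.9,0,0,0],[0.2,0,0,0.9,0,0,0]]]'

```text
t: 40.92
ee_pos: [448.9, -54.3, 262.9]
orientation: [0.065, -3.139, -0.001]
ft_force: [0.5, -0.9, -0.8]
width: 35.1
grasp_force: 0.0
```

servo_tool --plan '[[[0,-0.2,-0.9,0.5,0,0,0],[0,-0.2,-0.9,0,0,0,0],[0,-0.2,-0.9,0,0,0,0],[0,-0.2,-0.9,0,0,0,0],[0,-0.2,-0.9,0,0,0,0]]]'

```text
t: 41.33
ee_pos: [408.9, -235.5, 281.9]
orientation: [-0.066, 3.141, -0.0]
ft_force: [0.7, 0.2, -0.0]
width: 44.1
grasp_force: 0.0
```

servo_tool --plan '[[[0,0,-0.9,0,0,0,0],[0,0,-0.9,0,0,0,0],[0,0,0,0,0,0,0],[0,0,0,0,0,0,0]]]'

```text
t: 41.67
ee_pos: [409.3, -307.5, 281.2]
orientation: [0.06, -3.141, -0.001]
ft_force: [0.5, 0.9, -1.1]
width: 44.0
grasp_force: 0.0
```

Run:
```python
from meas import *
im=grab('top','top7'); s=grab('scene','scene7')
for c in((528,-139),(525.5,-81),(523.5,-23),(521,35)): check(im,c)
a=cv2.resize(im[185:285,245:395],None,fx=5,fy=3.5 and 5,interpolation=cv2.INTER_CUBIC)[:,:,::-1]
b=cv2.resize(s[215:305,240:350],(0,0),fx=3,fy=3,interpolation=cv2.INTER_CUBIC)[:,:,::-1]
o=np.zeros((600,800,3),'uint8'); a=cv2.resize(a,(480,320)); o[:320,:480]=a; o[325:325+270,:330]=b
cv2.imwrite('pics/c7.png',o)
f=4;x0,y0,x1,y1=270,215,370,260
c=cv2.resize(im[y0:y1,x0:x1],None,fx=f,fy=f,interpolation=cv2.INTER_CUBIC)
T=lambda P:(np.asarray(P,float)+.5)/f+[x0-.5,y0-.5]
m=cv2.inRange(c,(0,0,0),(120,75,70)); k,l,st,ce=cv2.connectedComponentsWithStats(m)
i=1+st[1:,4].argmax(); q=onz('top',T(cv2.boxPoints(cv2.minAreaRect(np.argwhere(l==i)[:,::-1].astype(np.float32)))),50)
print('fence box',q[:,:2].round(1).tolist()); print(readout.get_obs()['ee_pos'])
```

```text
cap [ 528.  -137.7] 0.7 barcentroid, cent ang, axis ang [ 538.9 -137.4] 1.7 -0.8
cap [523.4 -80.3] 0.67 barcentroid, cent ang, axis ang [535.4 -79.5] 4.1 5.4
cap [523.1 -23. ] 0.27 barcentroid, cent ang, axis ang [534.9 -22.2] 4.1 6.3
cap [520.1  34.6] 0.47 barcentroid, cent ang, axis ang [530.6  36.1] 8.1 3.7
fence box [[496.9, 44.9], [502.7, -152.6], [489.5, -152.8], [483.7, 44.3]]
[ 409.24332457 -305.48446016  281.07650211]
```

View pics/c7.png

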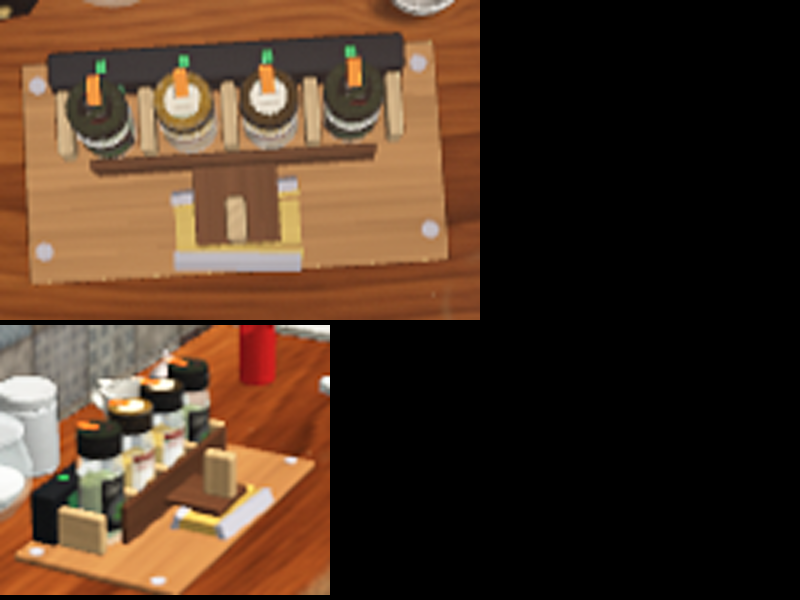

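The picture shows all four jars upright in their pockets, with bars pointing to the reader. The keeper's foot sits between the rails (crop (237,225)) and its fence stands in front of the jars. The arm is clear, so I'm handing in.

```bash
python3 -c "
from workcell import close_job
print(close_job())"
```

```text
the job is handed in; nothing more can be done
None
```

The job is handed in after about 42 s of robot time: all four jars are upright in the pockets with their stripes within about 4° of square to the reader by the camera, and the keeper is wedged tight in the way with its fence in front of the jars.

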